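# Check the case's thumb latches and put the loupe away behind the sound one

### The arm

A 7-joint arm with a two-finger parallel gripper is mounted at the origin on a cart in front of the work surface, level with it; the furniture and walls round the work are solid. World frame = base frame: x ahead of the robot, y to its left, z up, the work surface at z = 0. Lengths are in m, angles in rad, forces in N, time in s.
With the tool pointing down it reaches from about 0.4 to 0.85 m from the base axis. Payload 4.5 kg.
Tool frame: the origin (TCP) lies at the very end of the fingers, on their centre line; the grasp point (between the pads) lies 19 mm behind it; z points along the fingers, y is the line along which they close (so a half turn about z gives the same grasp; the last joint's range is limited). The gripper opens to 88 mm and grips with 3 to 60 N. Pads are 18 mm wide; open, the fingers measure 123 mm over their backs; the gripper's body (75 mm by 187 mm) begins 45 mm behind the grasp point.
Start: joints at [1.277, 0.689, -0.195, 1.565, 0.157, 0.902, -0.215], TCP at [0.201, -0.592, 0.216] pointing down, gripper open.
Joint ranges: [-3.01, 3.01], [-0.46, 2.08], [-1.47, 1.51], [0.13, 2.56], [-1, 4.14], [0.04, 2.09], [-2.66, 2.66]. Speed limits (rad/s): [2.57, 2.57, 3.14, 3.14, 3.14, 3.14, 3.14].

### API

Orientations are given as a unit quaternion [x, y, z, w].
In Python, from plant import r gives the robot as it stands. The module is installed in compiled form; this text tells all that it offers.
- The arm moves only by the tool step_arm, never from a script. Its argument "increments" is a list of rows, each a list of 2 entries, a list of its own where there are three numbers: the shift along the world's x, y, z in cm, then the turn, a rotation vector about the world's x, y, z in degrees. A call has exactly 10 rows; each row shifts and turns the commanded pose from where the row before left it; what a row does not reach is not made up. A row lasts 1/10 s, in which the tool goes at most 50 mm and 8.59 degrees, less where a joint would pass 70% of its speed; a pose out of reach is approached as far as the arm can. A call is refused whole if a number of a shift passes 5 or a number of a turn 8.59, either way. A call with a gripper value outside its range is refused whole. "fingers" is the opening, from 0 (shut) to 1 (fully open), set as the call begins (left out, the last holds). The fingers move at their own pace and stop on an object; "grip_force" is the grip in N (left out, the last holds). Time passes only in rows, so rows that do not move let the fingers close, or fill a call up. It gives the time, the measured TCP pose, the force, the opening and the grip force at its end, in the units of the state.
- r.get_state(): the state, without advancing time (a new reading comes with each control period).
- r.snapshot(name): name is "side" or "top" or "wrist"; returns (picture, depth): 480x640x3 uint8, red, green, blue; 480x640 float32, m along the optical axis (not along the pixel's ray), 0 where there is no reading.
- r.calibration(name): a dict with "fov_y" (degrees; the focal length in pixels is half the picture's height over the tangent of half this angle, whatever the lens; pixels are square), "cx", "cy" (the principal point, pixels), "k1" (the pictures are not rectified: a ray, as slopes to the right and down, at radius r is drawn at 1 + k1 r^2 times it, then the intrinsics apply), "R" (3x3) and "t" (3): a world point X has camera coordinates R X + t. Camera axes: x right, y down, z forward; pixel columns grow to the right and rows downward; lengths in m; the calibration is good to about 2 mm. A picture is of the moment at which its call begins: read the wrist's pose just before it. calibration takes no time and is no camera call; for the wrist camera it gives the pose at the moment of the call.
- r.finish_job(): hands the job in; it is judged then, once.
The state is a dict: "clock": time; "q": joint angles; "qd": joint speeds; "joint_torque": joint torques, N m; "tool_pos": TCP position; "eef_rot": TCP orientation; "contact_force": force on the tool from outside, world axes, zero at the start; "moment": the same for the moment, N m; "opening": opening from 0.0 (shut) to 1.0 (fully open); "finger_force": force on a finger pad.
Only numpy, scipy, OpenCV 4.12 (cv2) and the standard library are available. Lean on these libraries where they do the work, as an engineer would, in place of code of your own. Each camera call takes 0.05 s, during which the arm holds its last target. There are 200 camera calls.

### The job

Put the black loupe away in the grey two-bay instrument case, one of whose two red thumb latches has gone stiff. First try both latches: push each pad slowly down until it lets go and its lid springs up, or until the push reaches 12 N; the one that has not let go by then is the stiff one, so never force it past 15 N and leave its bay shut for repair. Then set the loupe down upright, without dropping it, in the bay that opened and push that lid down gently until its latch clicks and holds it; disturb nothing else.

Things in the scene. Friction and masses are not known exactly. Their poses are not given: they have to be found in the camera images.
- case: grey steel instrument case, fixed, 120 mm deep (x) by 240 wide (y), rim 48 mm high, tops of the shut lids 53 mm; two bays side by side, each 112 mm (x) by 113 mm (y) inside. Origin under its centre at table level; -x is its front with the two latches, which project 59 mm; +y is the side of the left bay
- pad_left (a point): top of the left latch's thumb pad at rest, 41 mm above the table, 45 mm in front of the case: red, 30 mm wide (case y), 28 mm in case x, with a ridge along case y under this point. It is the end of a sprung lever pivoting 38 mm behind the ridge; its hook stands 28 mm behind the ridge, up to 74 mm above the table, and tips 6 mm forward. The point stays with the case, not the lever
- pad_right (a point): the same for the right latch. The two look alike. Pushed straight down, a pad yields from about 3 N and resists more the deeper it goes; the sound one lets go after 6 to 8 mm at 4 to 9 N (it can go 12 mm), the stiff one would need over 18 N and gives only about 2 mm at 12 N. Released, it springs back. Which is which differs each time
- lid_left (a joint): angle of the blue left lid, rad: about 0 (under 0.03) latched shut, springs to 1.5 when let go. Hinge along case y, 60 mm behind the case's centre (case +x), 51.5 mm above the table; lid 3 mm thick, 112 mm wide, reaching 121 mm from the hinge, with a 22 mm wide steel tongue in mid-edge that reaches 130 mm
- lid_right (a joint): the same for the right lid. A spring lifts the lid's front edge with about 1 N; to shut it the edge is pushed down, with up to about 16 N (never over 25 N) as the tongue rides down the hook's slope over the last 15 mm; it snaps under the hook at 0.01 rad, where the force drops, and a rubber gasket stops it 1.5 mm lower than built shut (0 rad)
- lid_left_edge (a point): point on the outer face of the left lid, in mid-width, 3 mm in from its front edge (118 mm from the hinge); moves with the lid
- lid_right_edge (a point): the same for the right lid
- bay_left (a point): centre of the left bay's lined floor, 9 mm above the table and 39 mm below the rim
- bay_right (a point): the same for the right bay
- loupe_center (a point): centre (half-way up) of the loupe: a black stand magnifier, upright cylinder 39 mm in diameter and 37 mm high, about 35 g, standing on the table; its z axis is up when upright
- glue_bottle: white glue bottle with an orange nozzle, 47 mm wide, 135 mm high, bystander; origin under its centre
- brass_weight: turned brass weight, 46 mm wide, 67 mm high, bystander; origin under its centre
- linen_tape: roll of cream linen tape lying flat, 73 mm wide, 19 mm high, bystander; origin under its centre
- needle_tin: round tin with a red lid, 62 mm wide, 21 mm high, bystander; origin under its centre
- thread_spool: upright wooden spool of thread, 36 mm wide, 46 mm high, bystander; origin under its centre
There are look-alikes about, which are no part of the job. Several things look just like the part that bears loupe_center: the one meant starts farthest to the robot's left.

How it is judged:
On the way, in this order (a step that is already met when the one before it is completed fails the run):
1. the stiff latch has been tried: its pad pushed with at least 8 N (contact force between the fingers and latch_b above 8 N).
2. the loupe stands upright in the open bay, let go (((x of loupe_center in the frame of bay_left between -0.045 and 0.045 m and y of loupe_center in the frame of bay_left between -0.045 and 0.045 m and z of loupe_center in the frame of bay_left between 0.012 and 0.026 m and angle between loupe_center's own z axis and vertical below 0.15 rad and value of joint lid_left above 0.9 rad) or (x of loupe_center in the frame of bay_right between -0.045 and 0.045 m and y of loupe_center in the frame of bay_right between -0.045 and 0.045 m and z of loupe_center in the frame of bay_right between 0.012 and 0.026 m and angle between loupe_center's own z axis and vertical below 0.15 rad and value of joint lid_right above 0.9 rad)) and contact force between the fingers and loupe below 0.1 N), for 0.2 s.
At the end, for the whole second after the job is handed in: The loupe stands upright (within 0.15 rad) on the floor of the bay that opened, at rest and with its centre within 45 mm of the bay's centre each way, and both lids are latched shut (below 0.03 rad) (((x of loupe_center in the frame of bay_left between -0.045 and 0.045 m and y of loupe_center in the frame of bay_left between -0.045 and 0.045 m and z of loupe_center in the frame of bay_left between 0.012 and 0.026 m and angle between loupe_center's own z axis and vertical below 0.15 rad) or (x of loupe_center in the frame of bay_right between -0.045 and 0.045 m and y of loupe_center in the frame of bay_right between -0.045 and 0.045 m and z of loupe_center in the frame of bay_right between 0.012 and 0.026 m and angle between loupe_center's own z axis and vertical below 0.15 rad)) and value of joint each of lid_left, lid_right below 0.03 rad and linear speed of loupe below 0.02 m/s); the robot touches nothing.
It fails at once if a latch is pushed with more than 15 N (contact force between any of the fingers, the arm, loupe and latch_a above 15 N or contact force between any of the fingers, the arm, loupe and latch_b above 15 N).
It fails at once if a lid is pushed with more than 30 N (contact force between any of the fingers, the arm and lid_left above 30 N or contact force between any of the fingers, the arm and lid_right above 30 N).
It fails at once if the loupe is dropped into or onto the case (it comes down faster than a 30 mm fall) (linear speed of loupe above 0.8 m/s and horizontal distance between loupe_center and case below 0.13 m).
It fails at once if a bystander is moved more than 30 mm (distance of any of glue_bottle, brass_weight, linen_tape, needle_tin, thread_spool from where it was at the start of the episode above 0.03 m).
It also fails if it takes over 72 s, if anything falls off the work surface, if the arm or the gripper's body presses on something with over 40 N, if the wrist force passes 120 N, or if a joint passes its speed limit or range.

## Working session

There is one attempt and no reset: what is moved stays moved. The work goes in short steps, Python scripts to look and compute and a tool call to move; the robot and the scene stay as the last step left them, time stands still between calls to the robot, and variables do not carry over. Pictures are saved under pics/ and viewed, at most 10 in all, crops included, and the job is handed in when it is done.

Besides the shell and the picture viewer there is one more tool, called after "Emit:" as name([rows], argument=value, ...), one row to a line, values as JSON. step_arm: Moves the arm, as the interface text tells. Its arguments: {"type":"object","properties":{"increments":{"type":"array","items":{"type":"array"}},"fingers":{"type":"number"},"grip_force":{"type":"number"}},"required":["increments"]}

```bash
mkdir -p pics; cat > h.py <<'E'
import numpy as np, cv2
from plant import r
def cloud(name):
    c=r.calibration(name); p,d=r.snapshot(name)
    return p,d,c
def world(c,u,v,z):
    f=240/np.tan(np.radians(c["fov_y"])/2)
    K=np.array([[f,0,c["cx"]],[0,f,c["cy"]],[0,0,1]])
    q=cv2.undistortPoints(np.array([[[u,v]]],float).reshape(-1,1,2),K,np.array([c["k1"],0,0,0,0.]))[0,0]
    R=np.array(c["R"]);t=np.array(c["t"])
    return R.T@(np.array([q[0]*z,q[1]*z,z])-t)
def allw(c,d):
    f=240/np.tan(np.radians(c["fov_y"])/2)
    K=np.array([[f,0,c["cx"]],[0,f,c["cy"]],[0,0,1]])
    v,u=np.mgrid[:480,:640].astype(float)
    q=cv2.undistortPoints(np.stack([u.ravel(),v.ravel()],1).reshape(-1,1,2),K,np.array([c["k1"],0,0,0,0.]))[:,0]
    z=d.ravel()[:,None]
    X=np.hstack([q*z,z])
    W=(X-np.array(c["t"]))@np.array(c["R"]); W[d.ravel()<=0]=np.nan
    return W.reshape(480,640,3)
E
python3 - <<'E'
from h import *
s=r.get_state(); print({k:np.round(v,3) for k,v in s.items()})
for n in("top","side"):
    p,d,c=cloud(n); np.savez("pics/%s.npz"%n,p=p,d=d,**{k:np.array(v) for k,v in c.items()})
    cv2.imwrite("pics/%s0.png"%n,p[:,:,::-1]); print(n,c)
E
```

```text
{'clock': np.float64(0.0), 'q': array([ 1.277,  0.69 , -0.195,  1.566,  0.157,  0.902, -0.215]), 'qd': array([ 0.001, -0.   ,  0.001, -0.   , -0.002, -0.   ,  0.001]), 'joint_torque': array([ 1.0000e-03, -5.2756e+01, -1.2670e+00, -1.5343e+01, -5.3000e-02,
        7.0000e-03,  0.0000e+00]), 'tool_pos': array([ 0.201, -0.591,  0.215]), 'eef_rot': array([ 0.987,  0.163, -0.   , -0.001]), 'contact_force': array([-0.328,  0.359, -0.134]), 'moment': array([-0.005,  0.031, -0.011]), 'finger_force': np.float64(0.0), 'opening': np.float64(0.999)}
top {'fov_y': 45.99273335534101, 'cx': 309.58485607192296, 'cy': 236.81007134680775, 'k1': -0.04698342139621685, 'R': array([[ 0.01190988, -0.99992185, -0.00380043],
       [-0.99197295, -0.01133654, -0.12594109],
       [ 0.12588817,  0.00526987, -0.99203044]]), 't': array([2.85996367e-04, 5.85835889e-01, 1.35945624e+00])}
side {'fov_y': 47.56536902373907, 'cx': 319.2950299072089, 'cy': 233.92574514307736, 'k1': 0.015373474717290402, 'R': array([[-0.99925125, -0.03371242, -0.01898475],
       [-0.00426738,  0.58372267, -0.81194189],
       [ 0.03845436, -0.81125293, -0.58342947]]), 't': array([0.60773677, 0.07438073, 1.5932113 ])}
```

View pics/top0.png

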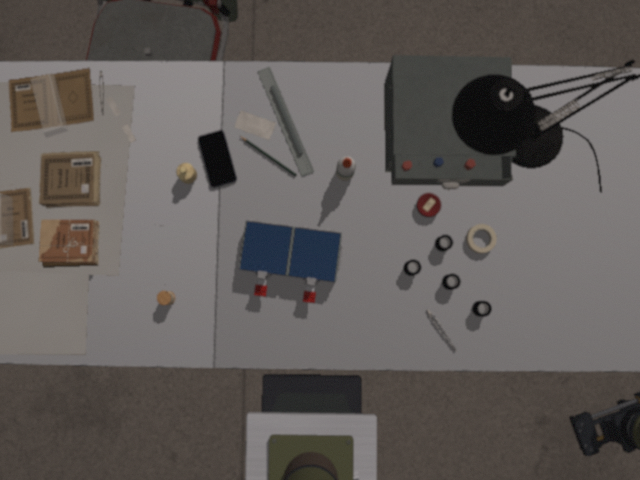

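View pics/side0.png

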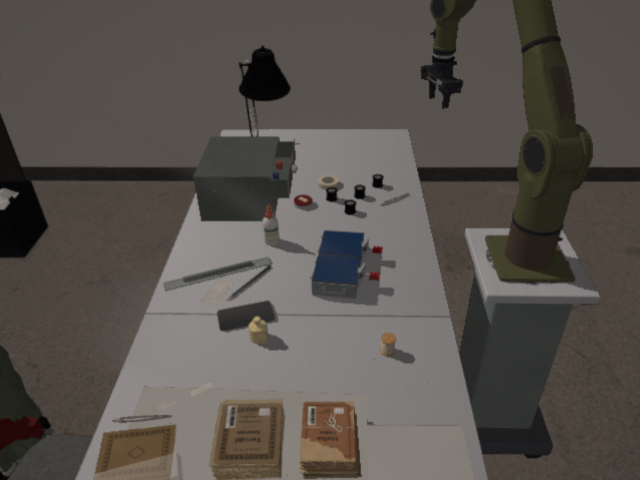

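Loupe candidates in the top view are (412,268), (444,243), (451,282) and (482,309). Image left is the robot's left (+y), so the one meant should be (412,268). The case is at about (291,252), with red pads at (262,290) and (310,296).

```bash
python3 - <<'E'
from h import *
z=np.load("pics/top.npz"); c={k:z[k] for k in z.files}; c["fov_y"]=float(c["fov_y"]);c["k1"]=float(c["k1"])
W=allw(c,z["d"]); p=z["p"].astype(int); hsv=cv2.cvtColor(z["p"],cv2.COLOR_RGB2HSV)
np.save("pics/W.npy",W)
for u,v in[(412,268),(444,243),(451,282),(482,309)]:
    w=W[v-14:v+15,u-14:u+15].reshape(-1,3); t=w[(w[:,2]>.025)&(w[:,2]<.06)]
    print("loupe",u,v,len(t),np.round((t.min(0)+t.max(0))/2,4),np.round(np.median(t,0),4))
m=(hsv[...,0]>100)&(hsv[...,0]<125)&(hsv[...,1]>120)&(hsv[...,2]>50); m[:,:235]=0;m[:,350:]=0;m[:215]=0;m[290:]=0
n,l,s,ce=cv2.connectedComponentsWithStats(m.astype(np.uint8))
for i in range(1,n):
    if s[i,4]>300:
        w=W[l==i]; w=w[abs(w[:,2]-np.nanmedian(w[:,2]))<.01]; R=cv2.minAreaRect(w[:,:2].astype(np.float32)); print("blue",s[i],np.round(w.mean(0),4),R)
w=W[m]; w=w[abs(w[:,2]-np.nanmedian(w[:,2]))<.01];print("both",cv2.minAreaRect(w[:,:2].astype(np.float32)))
m=((hsv[...,0]<8)|(hsv[...,0]>172))&(hsv[...,1]>140)&(hsv[...,2]>70); m[:275]=0;m[310:]=0;m[:,:245]=0;m[:,330:]=0
n,l,s,ce=cv2.connectedComponentsWithStats(m.astype(np.uint8))
for i in range(1,n):
    if s[i,4]>15:
        w=W[l==i]; print("red",s[i],ce[i],np.round(np.nanmedian(w,0),4),cv2.minAreaRect(w[:,:2].astype(np.float32)))
for nm,u,v in[("glue",346,166),("tape",481,239),("tin",428,205),("spool",166,298),("brass",186,172)]:
    print(nm,np.round(W[v,u],3))
crop=z["p"][220:340,220:520]; cv2.imwrite("pics/crop1.png",cv2.resize(crop[:,:,::-1],(800,320),interpolation=cv2.INTER_CUBIC)) 
E
```

```text
loupe 412 268 200 [ 0.5153 -0.2487  0.0333] [ 0.5154 -0.2484  0.0347]
loupe 444 243 202 [ 0.5781 -0.329   0.0337] [ 0.5775 -0.3284  0.0343]
loupe 451 282 206 [ 0.4819 -0.3447  0.0339] [ 0.4809 -0.3452  0.0344]
loupe 482 309 214 [ 0.4144 -0.4197  0.035 ] [ 0.4154 -0.4184  0.0346]
blue [ 241  223   50   51 1935] [0.5557 0.1137 0.0533] ((0.5559716820716858, 0.11414352059364319), (0.10720780491828918, 0.11269039660692215), 83.18218994140625)
blue [ 290  229   49   51 1949] [ 0.5416 -0.0051  0.0533] ((0.5416643023490906, -0.0049889422953128815), (0.10646893084049225, 0.11367225646972656), 83.26023864746094)
both ((0.5487955212593079, 0.05482296645641327), (0.22664017975330353, 0.11366025358438492), 83.04310607910156)
red [255 286  12  10  75] [261.53333333 290.86666667] [0.4498 0.1216 0.0389] ((0.4490371346473694, 0.1232324168086052), (0.015333488583564758, 0.03145331144332886), 31.846858978271484)
red [304 292  11  10  74] [310.16216216 297.35135135] [0.4355 0.0042 0.0385] ((0.439064621925354, 0.006838350091129541), (0.021925726905465126, 0.024454573169350624), 0.6794057488441467)
glue [ 0.749 -0.078  0.102]
tape [ 0.591 -0.43  -0.005]
tin [ 0.673 -0.291  0.016]
spool [0.431 0.354 0.047]
brass [0.744 0.317 0.048]
```

View pics/crop1.png

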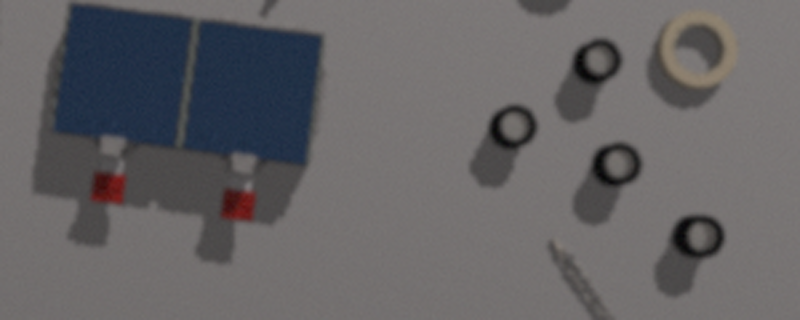

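The crop confirms it: of the four look-alikes, (412,268) in the full image (crop ~(513,127)) is the leftmost, so it is farthest to the robot's left at world (0.515,-0.249). The case yaw is about -6.9°. I'll go towards the loupe first and align the tool with the case.

Emit:
step_arm([
  [[2.5, 3, 0], [0, 0, -2.57]],
  [[2.5, 3, 0], [0, 0, -2.57]],
  [[2.5, 3, 0], [0, 0, -2.57]],
  [[2.5, 3, 0], [0, 0, -2.57]],
  [[2.5, 3, 0], [0, 0, -2.57]],
  [[2.5, 3, 0], [0, 0, -2.57]],
  [[2.5, 3, 0], [0, 0, -2.57]],
  [[2.5, 3, 0], [0, 0, -2.57]],
  [[2.5, 3, 0], [0, 0, -2.57]],
  [[2.5, 3, 0], [0, 0, -2.57]],
], fingers=0)

```text
clock: 1.1
tool_pos: [0.4519, -0.2903, 0.2158]
eef_rot: [0.998, -0.061, -0.0, -0.0]
contact_force: [0.8, 0.0, 0.5]
opening: 0.117
finger_force: 0.0
```

Emit:
step_arm([
  [[-0.6, 3.6, 0], [0, 0, 0]],
  [[-0.6, 3.6, 0], [0, 0, 0]],
  [[-0.6, 3.6, 0], [0, 0, 0]],
  [[-0.6, 3.6, 0], [0, 0, 0]],
  [[-0.6, 3.6, 0], [0, 0, 0]],
  [[-0.6, 3.6, 0], [0, 0, 0]],
  [[-0.6, 3.6, 0], [0, 0, 0]],
  [[-0.6, 3.6, 0], [0, 0, 0]],
  [[0, 0, 0], [0, 0, 0]],
  [[0, 0, 0], [0, 0, 0]],
])

```text
clock: 2.1
tool_pos: [0.4031, -0.0032, 0.216]
eef_rot: [0.998, -0.059, -0.0, 0.0]
contact_force: [0.6, 0.3, 0.4]
opening: 0.008
finger_force: 0.0
```

```bash
python3 - <<'E'
from h import *
s=r.get_state(); print(s["clock"],np.round(s["tool_pos"],4),np.round(s["eef_rot"],4),s["contact_force"])
p,d,c=cloud("wrist"); cv2.imwrite("pics/w1.png",p[:,:,::-1]); W=allw(c,d); np.save("pics/Ww1.npy",W)
hsv=cv2.cvtColor(p,cv2.COLOR_RGB2HSV)
m=((hsv[...,0]<8)|(hsv[...,0]>172))&(hsv[...,1]>140)&(hsv[...,2]>50)
n,l,st,ce=cv2.connectedComponentsWithStats(m.astype(np.uint8))
for i in range(1,n):
    if st[i,4]>200:
        w=W[l==i]; w=w[np.isfinite(w[:,0])]; t=w[w[:,2]>.03];print("red",st[i],np.round(np.median(w,0),4),cv2.minAreaRect(t[:,:2].astype(np.float32)), t[:,2].max())
m=(hsv[...,0]>100)&(hsv[...,0]<125)&(hsv[...,1]>120)&(hsv[...,2]>40)
n,l,st,ce=cv2.connectedComponentsWithStats(m.astype(np.uint8))
for i in range(1,n):
    if st[i,4]>800:
        w=W[l==i]; w=w[abs(w[:,2]-.053)<.006]; print("blue",st[i],cv2.minAreaRect(w[:,:2].astype(np.float32)))
E
```

```text
2.1 [ 0.4031 -0.0032  0.216 ] [ 9.983e-01 -5.910e-02 -1.000e-04  1.000e-04] [0.60310378 0.29357974 0.41246731]
red [176 167  31  27 675] [0.4534 0.1268 0.0383] ((0.4528859257698059, 0.12787359952926636), (0.02897152490913868, 0.026296963915228844), 83.85881042480469) 0.0425608255421364
red [294 167  29  27 654] [0.4395 0.0073 0.0381] ((0.43867433071136475, 0.009288215078413486), (0.028677137568593025, 0.02672729827463627), 83.14529418945312) 0.04209949368272383
blue [  101     0   138   137 16632] ((0.5530113577842712, 0.11666111648082733), (0.1124306246638298, 0.11392616480588913), 83.007568359375)
blue [  239     0   131   136 15101] ((0.5377576351165771, -0.0019112378358840942), (0.1112067773938179, 0.11076925694942474), 83.02813720703125)
```

View pics/w1.png

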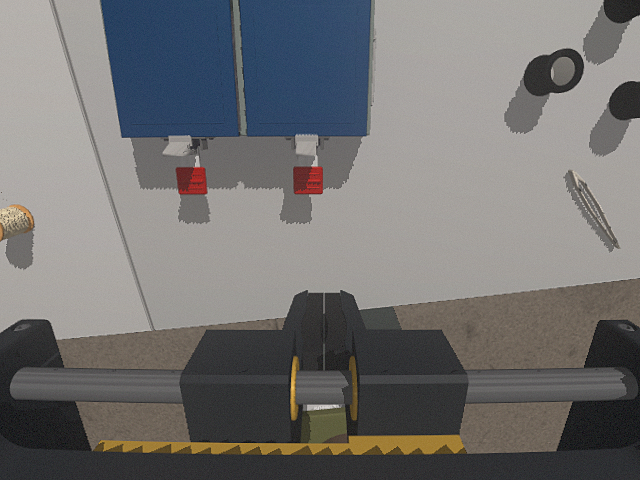

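Wrist view: pads are at (192,180) left and (308,180) right. Their world centres (ridge) are (0.4529,0.1279) and (0.4387,0.0093), and their yaw matches the tool. I'll try the right pad first.

Emit:
step_arm([
  [[0.84, 0.32, -3], [0, 0, 0]],
  [[0.84, 0.32, -3], [0, 0, 0]],
  [[0.84, 0.32, -3], [0, 0, 0]],
  [[0.84, 0.32, -3], [0, 0, 0]],
  [[0, 0, -2.5], [0, 0, 0]],
  [[0, 0, -1.5], [0, 0, 0]],
  [[0, 0, -0.7], [0, 0, 0]],
  [[0, 0, -0.3], [0, 0, 0]],
  [[0, 0, 0], [0, 0, 0]],
  [[0, 0, 0], [0, 0, 0]],
])

```text
clock: 3.15
tool_pos: [0.4373, 0.0088, 0.0467]
eef_rot: [0.998, -0.061, 0.001, 0.0]
contact_force: [-0.1, 0.1, 0.4]
opening: 0.005
finger_force: 0.0
```

Emit:
step_arm([
  [[0, 0, -0.06], [0, 0, 0]],
  [[0, 0, -0.06], [0, 0, 0]],
  [[0, 0, -0.06], [0, 0, 0]],
  [[0, 0, -0.06], [0, 0, 0]],
  [[0, 0, -0.06], [0, 0, 0]],
  [[0, 0, -0.06], [0, 0, 0]],
  [[0, 0, 0], [0, 0, 0]],
  [[0, 0, 0], [0, 0, 0]],
  [[0, 0, 0], [0, 0, 0]],
  [[0, 0, 0], [0, 0, 0]],
])

```text
clock: 4.15
tool_pos: [0.4368, 0.0091, 0.0424]
eef_rot: [0.998, -0.06, -0.0, 0.0]
contact_force: [0.4, 0.7, 0.6]
opening: 0.005
finger_force: 0.0
```

Emit:
step_arm([
  [[0, 0, -0.05], [0, 0, 0]],
  [[0, 0, -0.05], [0, 0, 0]],
  [[0, 0, -0.05], [0, 0, 0]],
  [[0, 0, -0.05], [0, 0, 0]],
  [[0, 0, 0], [0, 0, 0]],
  [[0, 0, 0], [0, 0, 0]],
  [[0, 0, 0], [0, 0, 0]],
  [[0, 0, 0], [0, 0, 0]],
  [[0, 0, 0], [0, 0, 0]],
  [[0, 0, 0], [0, 0, 0]],
])

```text
clock: 5.15
tool_pos: [0.4368, 0.0091, 0.0404]
eef_rot: [0.998, -0.06, -0.0, 0.0]
contact_force: [-0.8, -1.0, -0.3]
opening: 0.006
finger_force: 0.0
```

Emit:
step_arm([
  [[0, 0, -0.05], [0, 0, 0]],
  [[0, 0, -0.05], [0, 0, 0]],
  [[0, 0, -0.05], [0, 0, 0]],
  [[0, 0, 0], [0, 0, 0]],
  [[0, 0, 0], [0, 0, 0]],
  [[0, 0, 0], [0, 0, 0]],
  [[0, 0, 0], [0, 0, 0]],
  [[0, 0, 0], [0, 0, 0]],
  [[0, 0, 0], [0, 0, 0]],
  [[0, 0, 0], [0, 0, 0]],
])

```text
clock: 6.15
tool_pos: [0.4369, 0.0091, 0.0389]
eef_rot: [0.998, -0.06, 0.0, 0.0]
contact_force: [0.2, -0.1, 1.1]
opening: 0.008
finger_force: 0.0
```

Emit:
step_arm([
  [[0, 0, -0.04], [0, 0, 0]],
  [[0, 0, -0.04], [0, 0, 0]],
  [[0, 0, -0.04], [0, 0, 0]],
  [[0, 0, 0], [0, 0, 0]],
  [[0, 0, 0], [0, 0, 0]],
  [[0, 0, 0], [0, 0, 0]],
  [[0, 0, 0], [0, 0, 0]],
  [[0, 0, 0], [0, 0, 0]],
  [[0, 0, 0], [0, 0, 0]],
  [[0, 0, 0], [0, 0, 0]],
])

```text
clock: 7.15
tool_pos: [0.4368, 0.0091, 0.0377]
eef_rot: [0.998, -0.06, -0.0, 0.0]
contact_force: [0.0, 0.2, 0.1]
opening: 0.004
finger_force: 0.0
```

```bash
python3 - <<'E'
from h import *
p,d,c=cloud("wrist"); W=allw(c,d)
hsv=cv2.cvtColor(p,cv2.COLOR_RGB2HSV)
m=((hsv[...,0]<8)|(hsv[...,0]>172))&(hsv[...,1]>140)&(hsv[...,2]>50)
n,l,st,ce=cv2.connectedComponentsWithStats(m.astype(np.uint8))
for i in range(1,n):
    if st[i,4]>200:
        w=W[l==i]; w=w[np.isfinite(w[:,0])];t=w[w[:,2]>.03]; print("red",st[i],np.round(np.median(w,0),4),np.round(w.min(0),4),np.round(w.max(0),4),cv2.minAreaRect(t[:,:2].astype(np.float32)))
print(r.get_state()["contact_force"])
cv2.imwrite("pics/w2.png",p[:,:,::-1])
E
```

```text
red [  79  263   61   46 2352] [0.4544 0.1265 0.0382] [0.4379 0.112  0.0332] [0.4679 0.1438 0.0424] ((0.452750027179718, 0.12836585938930511), (0.030398156493902206, 0.027897000312805176), 83.79695892333984)
red [ 297  262   54   46 1418] [0.444  0.0087 0.0382] [ 0.4322 -0.0062  0.0341] [0.454  0.0248 0.0736] ((0.44349607825279236, 0.008904027752578259), (0.029587503522634506, 0.019046885892748833), 82.94585418701172)
[-0.96113327 -0.29274878 -0.7324113 ]
```

View pics/w2.png

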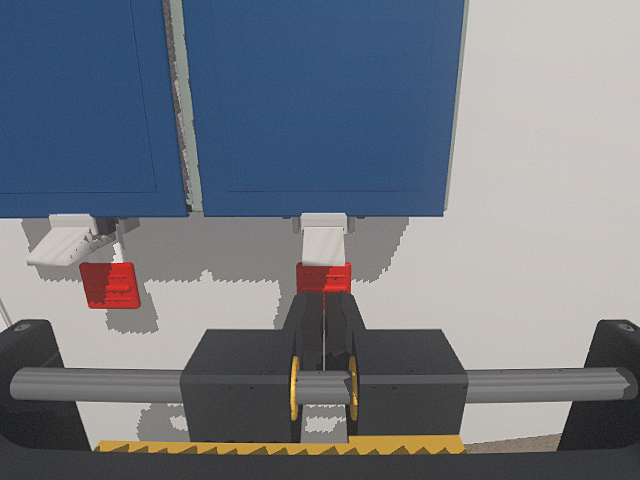

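The fingertips are over the front half of the right pad (324,280) and not yet pressing. I'll continue slowly.

Emit:
step_arm([
  [[0, 0, -0.04], [0, 0, 0]],
  [[0, 0, -0.04], [0, 0, 0]],
  [[0, 0, -0.04], [0, 0, 0]],
  [[0, 0, 0], [0, 0, 0]],
  [[0, 0, 0], [0, 0, 0]],
  [[0, 0, 0], [0, 0, 0]],
  [[0, 0, 0], [0, 0, 0]],
  [[0, 0, 0], [0, 0, 0]],
  [[0, 0, 0], [0, 0, 0]],
  [[0, 0, 0], [0, 0, 0]],
])

```text
clock: 8.2
tool_pos: [0.4369, 0.0091, 0.0365]
eef_rot: [0.998, -0.06, 0.0, 0.0]
contact_force: [0.6, 0.9, -0.3]
opening: 0.005
finger_force: 0.0
```

```bash
python3 - <<'E'
from h import *
p,d,c=cloud("wrist"); W=allw(c,d); s=r.get_state(); print(s["tool_pos"],s["contact_force"])
for v in range(258,312,3): print(v,p[v,315],np.round(W[v,315],4),np.round(W[v,335],4))
E
```

```text
[0.43690362 0.00905514 0.03656978] [ 0.9299854  -0.69255593 -0.62486759]
258 [204 199 191] [0.4697 0.0094 0.0717] [0.469  0.001  0.0725]
261 [193 188 185] [0.4688 0.0094 0.073 ] [0.4676 0.0012 0.0725]
264 [162 156 152] [0.4673 0.0096 0.0726] [0.4659 0.0013 0.0715]
267 [117  68  69] [0.4514 0.0126 0.0375] [0.4498 0.002  0.0368]
270 [119  54  52] [0.4496 0.0128 0.0373] [0.4484 0.0021 0.0375]
273 [118  50  44] [0.4479 0.013  0.0375] [0.4468 0.0023 0.0378]
276 [118  46  47] [0.4471 0.0131 0.0396] [0.4449 0.0025 0.0376]
279 [113  47  42] [0.4445 0.0134 0.0377] [0.4432 0.0027 0.0376]
282 [114  45  39] [0.4427 0.0137 0.0375] [0.4415 0.0029 0.0378]
285 [107  44  43] [0.4415 0.0138 0.0389] [0.4403 0.0031 0.0391]
288 [120  50  47] [0.4401 0.014  0.0396] [0.4391 0.0032 0.0403]
291 [119  42  42] [0.4391 0.0141 0.0412] [0.4377 0.0034 0.041 ]
294 [58 58 58] [0.4467 0.0126 0.0594] [0.4456 0.0032 0.0595]
297 [66 57 60] [0.4468 0.0125 0.0628] [0.4462 0.0032 0.0638]
300 [67 62 63] [0.4467 0.0125 0.0655] [0.4454 0.0034 0.0651]
303 [65 60 62] [0.4467 0.0124 0.0683] [0.4461 0.0034 0.0691]
306 [61 60 58] [0.4463 0.0124 0.0703] [0.4453 0.0035 0.0705]
309 [62 60 59] [0.4468 0.0123 0.0738] [0.4453 0.0036 0.0732]
```

```bash
python3 - <<'E'
from h import *
c=r.calibration("wrist"); R=np.array(c["R"]);t=np.array(c["t"]); C=-R.T@t; print("cam",C, "axis",R[2])
f=240/np.tan(np.radians(c["fov_y"])/2)
for z in(0,.019,.021,.04,.06):
  for dx in(-.009,0,.009):
    X=R@(r.get_state()["tool_pos"]+[dx,0,z])+t; print(z,dx,np.round([f*X[0]/X[2]+c["cx"],f*X[1]/X[2]+c["cy"]],1))
a=np.array([.4391,.0141,.0412]); 
k=(.4467-a[0])/(C[0]-a[0]); print("ray z at finger face",a[2]+k*(C[2]-a[2]))
p,d,_=cloud("wrist")
for n in("side",):
    p,d,c=cloud(n); W=allw(c,d); m=(abs(W[...,0]-.437)<.03)&(abs(W[...,1]-.009)<.03)&(W[...,2]>.03)&(p.max(2)<80)
    print(m.sum(), np.round(np.sort(W[m][:,2])[:20],4)); vv,uu=np.where(m); print(uu.min(),uu.max(),vv.min(),vv.max())
    cv2.imwrite("pics/s2.png",cv2.resize(p[150:310,260:480,::-1],(800,582),interpolation=cv2.INTER_CUBIC))
E
```

```text
cam [ 5.20708121e-01 -4.30703894e-04  2.04068739e-01] axis [-0.31962806  0.03856344 -0.94675803]
0 -0.009 [326.6 304.2]
0 0 [324.7 289.8]
0 0.009 [322.7 274.9]
0.019 -0.009 [327.  322.8]
0.019 0 [324.9 307.2]
0.019 0.009 [322.7 290.9]
0.021 -0.009 [327. 325.]
0.021 0 [324.9 309.2]
0.021 0.009 [322.7 292.8]
0.04 -0.009 [327.4 348.6]
0.04 0 [325.  331.3]
0.04 0.009 [322.5 313.3]
0.06 -0.009 [328.  380.3]
0.06 0 [325.2 361.2]
0.06 0.009 [322.4 341.2]
ray z at finger face 0.05636763777287491
1117 [0.0374 0.0379 0.0381 0.0381 0.0384 0.0388 0.0392 0.0396 0.0399 0.04
 0.04   0.04   0.0401 0.0402 0.0402 0.0403 0.0404 0.0414 0.0417 0.0417]
368 402 0 252
```

View pics/s2.png

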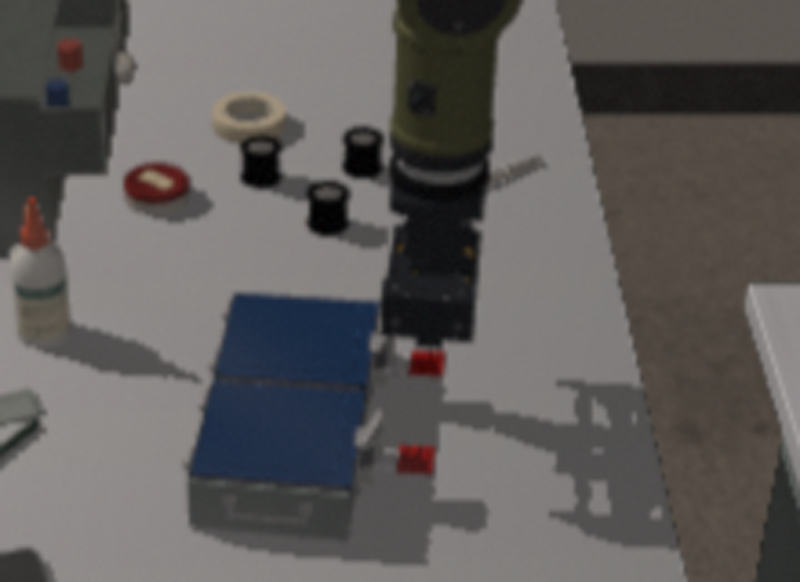

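```bash
python3 - <<'E'
from h import *
p,d,c=cloud("side"); W=allw(c,d)
for u in (374,376,378,380,382):
  for v in range(236,256): print(u,v,p[v,u],np.round(W[v,u],4)) if u in(376,380) else 0
C=-np.array(c["R"]).T@np.array(c["t"]);print(C)
E
```

```text
376 236 [17 18 20] [0.4517 0.0972 0.1523]
376 237 [18 19 20] [0.4511 0.0912 0.1447]
376 238 [18 19 20] [0.4512 0.0946 0.1439]
376 239 [15 17 19] [0.4508 0.0914 0.1383]
376 240 [16 18 20] [0.4509 0.0939 0.1368]
376 241 [19 20 21] [0.4504 0.0902 0.1307]
376 242 [19 20 21] [0.4504 0.0909 0.1279]
376 243 [19 20 21] [0.4444 0.0196 0.0715]
376 244 [32 31 31] [0.4445 0.0221 0.0698]
376 245 [81 72 72] [ 0.4373 -0.0631  0.0024]
376 246 [111  66  66] [ 0.4416 -0.0094  0.039 ]
376 247 [117  28  26] [0.4424 0.0021 0.044 ]
376 248 [96 13 11] [0.4424 0.0047 0.0423]
376 249 [68 10 11] [0.4428 0.0106 0.0432]
376 250 [63 10  9] [0.4432 0.0173 0.0447]
376 251 [62  8  8] [0.443  0.0174 0.0411]
376 252 [69 22 20] [0.4432 0.0216 0.0407]
376 253 [76 58 58] [ 0.4394 -0.0227  0.0029]
376 254 [80 76 76] [ 0.4399 -0.0151  0.0049]
376 255 [81 79 79] [ 0.44   -0.012   0.0036]
380 236 [17 19 21] [0.4417 0.1038 0.1572]
380 237 [17 18 20] [0.4407 0.094  0.1468]
380 238 [18 19 21] [0.4405 0.0938 0.1433]
380 239 [18 18 20] [0.44   0.089  0.1366]
380 240 [18 19 20] [0.4402 0.0933 0.1364]
380 241 [17 18 19] [0.4399 0.0915 0.1318]
380 242 [15 17 20] [0.4395 0.0891 0.1266]
380 243 [21 22 23] [0.4329 0.0181 0.0705]
380 244 [30 30 32] [0.4331 0.0223 0.07  ]
380 245 [65 58 58] [ 0.4254 -0.0607  0.0043]
380 246 [101  58  59] [ 0.4302 -0.0067  0.0411]
380 247 [106  35  33] [ 0.4302 -0.0046  0.039 ]
380 248 [94 16 15] [0.4305 0.0006 0.0393]
380 249 [93 16 14] [0.4312 0.0096 0.0425]
380 250 [88 13 14] [0.4318 0.0189 0.046 ]
380 251 [84 18 17] [0.4321 0.0235 0.0458]
380 252 [81 24 24] [0.4317 0.0212 0.0405]
380 253 [77 51 50] [ 4.272e-01 -2.630e-02  2.000e-04]
380 254 [80 72 71] [ 0.4278 -0.0183  0.0025]
380 255 [82 79 79] [ 0.428  -0.0132  0.0027]
[0.54633321 1.2695679  1.00145699]
```

Both cameras show the finger ends about 20 mm above the reported TCP (real end z ≈ 0.056). I'll work with that offset and descend to just above the ridge.

Emit:
step_arm([
  [[0, 0, -0.3], [0, 0, 0]],
  [[0, 0, -0.3], [0, 0, 0]],
  [[0, 0, -0.2], [0, 0, 0]],
  [[0, 0, -0.1], [0, 0, 0]],
  [[0, 0, -0.1], [0, 0, 0]],
  [[0, 0, -0.1], [0, 0, 0]],
  [[0, 0, -0.05], [0, 0, 0]],
  [[0, 0, -0.05], [0, 0, 0]],
  [[0, 0, 0], [0, 0, 0]],
  [[0, 0, 0], [0, 0, 0]],
])

```text
clock: 9.4
tool_pos: [0.438, 0.0091, 0.0256]
eef_rot: [0.998, -0.06, -0.001, 0.0]
contact_force: [0.3, 0.9, 0.5]
opening: 0.001
finger_force: 0.0
```

Emit:
step_arm([
  [[0, 0, -0.03], [0, 0, 0]],
  [[0, 0, -0.03], [0, 0, 0]],
  [[0, 0, -0.03], [0, 0, 0]],
  [[0, 0, -0.03], [0, 0, 0]],
  [[0, 0, -0.03], [0, 0, 0]],
  [[0, 0, -0.03], [0, 0, 0]],
  [[0, 0, 0], [0, 0, 0]],
  [[0, 0, 0], [0, 0, 0]],
  [[0, 0, 0], [0, 0, 0]],
  [[0, 0, 0], [0, 0, 0]],
])

```text
clock: 10.4
tool_pos: [0.438, 0.0091, 0.0238]
eef_rot: [0.998, -0.06, -0.001, 0.0]
contact_force: [-0.1, 0.7, 0.8]
opening: 0.005
finger_force: 0.0
```

Emit:
step_arm([
  [[0, 0, -0.03], [0, 0, 0]],
  [[0, 0, -0.03], [0, 0, 0]],
  [[0, 0, -0.03], [0, 0, 0]],
  [[0, 0, -0.03], [0, 0, 0]],
  [[0, 0, -0.03], [0, 0, 0]],
  [[0, 0, 0], [0, 0, 0]],
  [[0, 0, 0], [0, 0, 0]],
  [[0, 0, 0], [0, 0, 0]],
  [[0, 0, 0], [0, 0, 0]],
  [[0, 0, 0], [0, 0, 0]],
])

```text
clock: 11.4
tool_pos: [0.438, 0.0091, 0.0223]
eef_rot: [0.998, -0.06, -0.001, 0.0]
contact_force: [0.6, -0.3, -0.4]
opening: 0.005
finger_force: 0.0
```

```bash
python3 - <<'E'
from h import *
s=r.get_state(); print({k:np.round(v,4) for k,v in s.items()})
p,d,c=cloud("wrist"); W=allw(c,d)
for v in range(282,303,2): print(v,p[v,315],np.round(W[v,315],4),np.round(W[v,335],4))
E
```

```text
{'clock': np.float64(11.4), 'q': array([-0.1053,  0.8558, -0.0333,  2.2535,  0.6247,  0.0428, -2.443 ]), 'qd': array([-0.0012, -0.0009, -0.0003, -0.0012,  0.0004, -0.0002, -0.0003]), 'joint_torque': array([ 1.40000e-03, -4.51372e+01,  1.08970e+00, -7.17000e-01,
        1.30000e-03, -5.39000e-02,  9.00000e-04]), 'tool_pos': array([0.438 , 0.0091, 0.0223]), 'eef_rot': array([ 9.982e-01, -6.030e-02, -1.100e-03,  1.000e-04]), 'contact_force': array([ 0.5505, -0.2941, -0.4001]), 'moment': array([ 0.0598, -0.0163, -0.0236]), 'finger_force': np.float64(0.0), 'opening': np.float64(0.0049)}
282 [158 153 151] [0.4673 0.0095 0.0733] [0.4663 0.0019 0.0729]
284 [125 111 107] [0.4661 0.0096 0.0725] [0.4652 0.002  0.0725]
286 [120  51  47] [0.4483 0.0128 0.0376] [0.4473 0.0029 0.038 ]
288 [122  52  47] [0.4474 0.0129 0.038 ] [0.446  0.003  0.0375]
290 [123  51  51] [0.4467 0.013  0.0388] [0.4457 0.0031 0.039 ]
292 [105  55  51] [0.4452 0.0132 0.038 ] [0.444  0.0032 0.038 ]
294 [54 55 56] [0.448  0.0126 0.0456] [0.447  0.0032 0.0459]
296 [53 51 52] [0.4481 0.0126 0.0477] [0.447  0.0032 0.0478]
298 [50 55 55] [0.4478 0.0126 0.0491] [0.4475 0.0033 0.0506]
300 [59 58 59] [0.4486 0.0124 0.0526] [0.4468 0.0034 0.0512]
302 [55 57 51] [0.448  0.0124 0.0533] [0.447  0.0034 0.0534]
```

Joint 6 is at its lower limit (0.043). I'll tilt the tool 4° (tip toward the robot) to gain room, then continue.

Emit:
step_arm([
  [[-0.05, 0, 0.05], [0, 0.8, 0]],
  [[-0.05, 0, 0], [0, 0.8, 0]],
  [[-0.05, 0, 0], [0, 0.8, 0]],
  [[-0.05, 0, 0], [0, 0.8, 0]],
  [[-0.05, 0, 0], [0, 0.8, 0]],
  [[0, 0, -0.05], [0, 0, 0]],
  [[0, 0, 0], [0, 0, 0]],
  [[0, 0, 0], [0, 0, 0]],
  [[0, 0, 0], [0, 0, 0]],
  [[0, 0, 0], [0, 0, 0]],
])

```text
clock: 12.45
tool_pos: [0.4353, 0.0091, 0.0223]
eef_rot: [0.998, -0.06, -0.036, 0.002]
contact_force: [-0.1, 0.0, 0.2]
opening: 0.006
finger_force: 0.0
```

```bash
python3 - <<'E'
from h import *
s=r.get_state(); print({k:np.round(v,4) for k,v in s.items() if k in("q","eef_rot","tool_pos")})
E
```

```text
{'q': array([-0.0173,  0.8614, -0.1671,  2.1859,  0.6   ,  0.2091, -2.4166]), 'tool_pos': array([0.4353, 0.0091, 0.0223]), 'eef_rot': array([ 0.9975, -0.0602, -0.036 ,  0.0023])}
```

Emit:
step_arm([
  [[0, 0, -0.03], [0, 0, 0]],
  [[0, 0, -0.03], [0, 0, 0]],
  [[0, 0, -0.03], [0, 0, 0]],
  [[0, 0, -0.03], [0, 0, 0]],
  [[0, 0, -0.03], [0, 0, 0]],
  [[0, 0, 0], [0, 0, 0]],
  [[0, 0, 0], [0, 0, 0]],
  [[0, 0, 0], [0, 0, 0]],
  [[0, 0, 0], [0, 0, 0]],
  [[0, 0, 0], [0, 0, 0]],
])

```text
clock: 13.45
tool_pos: [0.4355, 0.0091, 0.0208]
eef_rot: [0.998, -0.06, -0.036, 0.002]
contact_force: [0.6, 0.1, 0.3]
opening: 0.001
finger_force: 0.0
```

Emit:
step_arm([
  [[0, 0, -0.03], [0, 0, 0]],
  [[0, 0, -0.03], [0, 0, 0]],
  [[0, 0, -0.03], [0, 0, 0]],
  [[0, 0, -0.03], [0, 0, 0]],
  [[0, 0, -0.03], [0, 0, 0]],
  [[0, 0, 0], [0, 0, 0]],
  [[0, 0, 0], [0, 0, 0]],
  [[0, 0, 0], [0, 0, 0]],
  [[0, 0, 0], [0, 0, 0]],
  [[0, 0, 0], [0, 0, 0]],
])

```text
clock: 14.45
tool_pos: [0.4354, 0.0091, 0.0193]
eef_rot: [0.998, -0.06, -0.036, 0.002]
contact_force: [-1.2, -0.9, 1.0]
opening: 0.006
finger_force: 0.6
```

Emit:
step_arm([
  [[0, 0, -0.03], [0, 0, 0]],
  [[0, 0, -0.03], [0, 0, 0]],
  [[0, 0, -0.03], [0, 0, 0]],
  [[0, 0, -0.03], [0, 0, 0]],
  [[0, 0, -0.03], [0, 0, 0]],
  [[0, 0, 0], [0, 0, 0]],
  [[0, 0, 0], [0, 0, 0]],
  [[0, 0, 0], [0, 0, 0]],
  [[0, 0, 0], [0, 0, 0]],
  [[0, 0, 0], [0, 0, 0]],
])

```text
clock: 15.45
tool_pos: [0.4352, 0.0091, 0.0178]
eef_rot: [0.998, -0.06, -0.036, 0.002]
contact_force: [-1.7, 0.2, 5.5]
opening: 0.002
finger_force: 2.2
```

Emit:
step_arm([
  [[0, 0, -0.02], [0, 0, 0]],
  [[0, 0, -0.02], [0, 0, 0]],
  [[0, 0, -0.02], [0, 0, 0]],
  [[0, 0, -0.02], [0, 0, 0]],
  [[0, 0, 0], [0, 0, 0]],
  [[0, 0, 0], [0, 0, 0]],
  [[0, 0, 0], [0, 0, 0]],
  [[0, 0, 0], [0, 0, 0]],
  [[0, 0, 0], [0, 0, 0]],
  [[0, 0, 0], [0, 0, 0]],
])

```text
clock: 16.45
tool_pos: [0.4351, 0.0091, 0.017]
eef_rot: [0.998, -0.06, -0.036, 0.002]
contact_force: [-3.6, -0.3, 5.6]
opening: 0.005
finger_force: 2.4
```

Emit:
step_arm([
  [[0, 0, -0.02], [0, 0, 0]],
  [[0, 0, -0.02], [0, 0, 0]],
  [[0, 0, -0.02], [0, 0, 0]],
  [[0, 0, -0.02], [0, 0, 0]],
  [[0, 0, 0], [0, 0, 0]],
  [[0, 0, 0], [0, 0, 0]],
  [[0, 0, 0], [0, 0, 0]],
  [[0, 0, 0], [0, 0, 0]],
  [[0, 0, 0], [0, 0, 0]],
  [[0, 0, 0], [0, 0, 0]],
])

```text
clock: 17.45
tool_pos: [0.4349, 0.0091, 0.0162]
eef_rot: [0.998, -0.06, -0.036, 0.002]
contact_force: [-3.6, -0.1, 5.3]
opening: 0.003
finger_force: 2.6
```

Emit:
step_arm([
  [[0, 0, -0.04], [0, 0, 0]],
  [[0, 0, -0.04], [0, 0, 0]],
  [[0, 0, -0.04], [0, 0, 0]],
  [[0, 0, -0.04], [0, 0, 0]],
  [[0, 0, -0.04], [0, 0, 0]],
  [[0, 0, 0], [0, 0, 0]],
  [[0, 0, 0], [0, 0, 0]],
  [[0, 0, 0], [0, 0, 0]],
  [[0, 0, 0], [0, 0, 0]],
  [[0, 0, 0], [0, 0, 0]],
])

```text
clock: 18.45
tool_pos: [0.4346, 0.0091, 0.0142]
eef_rot: [0.998, -0.06, -0.037, 0.002]
contact_force: [-3.3, 1.0, 5.5]
opening: 0.006
finger_force: 2.8
```

Emit:
step_arm([
  [[0, 0, -0.04], [0, 0, 0]],
  [[0, 0, -0.04], [0, 0, 0]],
  [[0, 0, -0.04], [0, 0, 0]],
  [[0, 0, -0.04], [0, 0, 0]],
  [[0, 0, -0.04], [0, 0, 0]],
  [[0, 0, 0], [0, 0, 0]],
  [[0, 0, 0], [0, 0, 0]],
  [[0, 0, 0], [0, 0, 0]],
  [[0, 0, 0], [0, 0, 0]],
  [[0, 0, 0], [0, 0, 0]],
])

```text
clock: 19.45
tool_pos: [0.4344, 0.0091, 0.0122]
eef_rot: [0.998, -0.06, -0.037, 0.002]
contact_force: [-4.7, 0.9, 6.5]
opening: 0.006
finger_force: 3.1
```

Emit:
step_arm([
  [[0, 0, -0.05], [0, 0, 0]],
  [[0, 0, -0.05], [0, 0, 0]],
  [[0, 0, -0.05], [0, 0, 0]],
  [[0, 0, 0], [0, 0, 0]],
  [[0, 0, 0], [0, 0, 0]],
  [[0, 0, 0], [0, 0, 0]],
  [[0, 0, 0], [0, 0, 0]],
  [[0, 0, 0], [0, 0, 0]],
  [[0, 0, 0], [0, 0, 0]],
  [[0, 0, 0], [0, 0, 0]],
])

```text
clock: 20.45
tool_pos: [0.4344, 0.0091, 0.0108]
eef_rot: [0.998, -0.06, -0.037, 0.002]
contact_force: [-4.7, 1.4, 7.0]
opening: 0.003
finger_force: 3.4
```

```bash
python3 - <<'E'
from h import *
p,d,c=cloud("top"); W=allw(c,d)
hsv=cv2.cvtColor(p,cv2.COLOR_RGB2HSV)
m=(hsv[...,0]>100)&(hsv[...,0]<125)&(hsv[...,1]>120)&(hsv[...,2]>40);m[:180]=0;m[300:]=0;m[:,:235]=0;m[:,350:]=0
n,l,s,ce=cv2.connectedComponentsWithStats(m.astype(np.uint8))
for i in range(1,n):
    if s[i,4]>30: w=W[l==i]; print(s[i],np.round(np.nanmin(w,0),3),np.round(np.nanmax(w,0),3))
E
```

```text
[ 241  223   49   50 1736] [0.497 0.057 0.044] [0.616 0.173 0.062]
```

```bash
python3 - <<'E'
from h import *
for n in("wrist","side"):
    p,d,c=cloud(n); W=allw(c,d); hsv=cv2.cvtColor(p,cv2.COLOR_RGB2HSV)
    m=(hsv[...,0]>100)&(hsv[...,0]<125)&(hsv[...,1]>100)&(hsv[...,2]>30)&(W[...,1]<.055)&(W[...,1]>-.09)&(W[...,0]>.4)&(W[...,0]<.68)&(W[...,2]<.25)
    w=W[m]; print(n,len(w),np.round(np.percentile(w,[2,50,98],axis=0),3) if len(w) else 0)
E
```

```text
wrist 52 [[0.437 0.013 0.102]
 [0.461 0.02  0.118]
 [0.474 0.029 0.119]]
side 65 [[ 0.589 -0.045  0.088]
 [ 0.598  0.01   0.136]
 [ 0.603  0.044  0.177]]
```

The right lid is up (side camera: blue at x≈0.60, z to 0.177), so the right latch is sound. Now I'll try the left latch.

Emit:
step_arm([
  [[0, 0, 1], [0, 0, 0]],
  [[0, 0, 1.5], [0, 0, 0]],
  [[0.51, 3.95, 0], [0, 0, 0]],
  [[0.51, 3.95, 0], [0, 0, 0]],
  [[0.51, 3.95, 0], [0, 0, 0]],
  [[0, 0, 0], [0, 0, 0]],
  [[0, 0, -0.8], [0, 0, 0]],
  [[0, 0, -0.5], [0, 0, 0]],
  [[0, 0, -0.15], [0, 0, 0]],
  [[0, 0, 0], [0, 0, 0]],
])

```text
clock: 21.6
tool_pos: [0.4505, 0.1261, 0.0208]
eef_rot: [0.997, -0.061, -0.036, 0.003]
contact_force: [0.1, 0.3, 0.7]
opening: 0.005
finger_force: 0.0
```

Emit:
step_arm([
  [[0, 0, -0.03], [0, 0, 0]],
  [[0, 0, -0.03], [0, 0, 0]],
  [[0, 0, -0.03], [0, 0, 0]],
  [[0, 0, -0.03], [0, 0, 0]],
  [[0, 0, -0.03], [0, 0, 0]],
  [[0, 0, 0], [0, 0, 0]],
  [[0, 0, 0], [0, 0, 0]],
  [[0, 0, 0], [0, 0, 0]],
  [[0, 0, 0], [0, 0, 0]],
  [[0, 0, 0], [0, 0, 0]],
])

```text
clock: 22.6
tool_pos: [0.4508, 0.1276, 0.0197]
eef_rot: [0.998, -0.06, -0.036, 0.002]
contact_force: [-0.5, -0.1, 0.7]
opening: 0.007
finger_force: 0.2
```

Emit:
step_arm([
  [[0, 0, -0.03], [0, 0, 0]],
  [[0, 0, -0.03], [0, 0, 0]],
  [[0, 0, -0.03], [0, 0, 0]],
  [[0, 0, -0.03], [0, 0, 0]],
  [[0, 0, 0], [0, 0, 0]],
  [[0, 0, 0], [0, 0, 0]],
  [[0, 0, 0], [0, 0, 0]],
  [[0, 0, 0], [0, 0, 0]],
  [[0, 0, 0], [0, 0, 0]],
  [[0, 0, 0], [0, 0, 0]],
])

```text
clock: 23.6
tool_pos: [0.4507, 0.1276, 0.0187]
eef_rot: [0.998, -0.06, -0.036, 0.002]
contact_force: [-0.8, 0.1, 5.1]
opening: 0.004
finger_force: 2.6
```

Emit:
step_arm([
  [[0, 0, -0.02], [0, 0, 0]],
  [[0, 0, -0.02], [0, 0, 0]],
  [[0, 0, -0.01], [0, 0, 0]],
  [[0, 0, 0], [0, 0, 0]],
  [[0, 0, 0], [0, 0, 0]],
  [[0, 0, 0], [0, 0, 0]],
  [[0, 0, 0], [0, 0, 0]],
  [[0, 0, 0], [0, 0, 0]],
  [[0, 0, 0], [0, 0, 0]],
  [[0, 0, 0], [0, 0, 0]],
])

```text
clock: 24.6
tool_pos: [0.4507, 0.1276, 0.0184]
eef_rot: [0.998, -0.06, -0.036, 0.002]
contact_force: [-1.0, -1.1, 7.5]
opening: 0.003
finger_force: 3.5
```

Emit:
step_arm([
  [[0, 0, -0.02], [0, 0, 0]],
  [[0, 0, -0.02], [0, 0, 0]],
  [[0, 0, -0.02], [0, 0, 0]],
  [[0, 0, 0], [0, 0, 0]],
  [[0, 0, 0], [0, 0, 0]],
  [[0, 0, 0], [0, 0, 0]],
  [[0, 0, 0], [0, 0, 0]],
  [[0, 0, 0], [0, 0, 0]],
  [[0, 0, 0], [0, 0, 0]],
  [[0, 0, 0], [0, 0, 0]],
])

```text
clock: 25.6
tool_pos: [0.4506, 0.1276, 0.0179]
eef_rot: [0.998, -0.06, -0.036, 0.002]
contact_force: [-1.5, -0.6, 8.1]
opening: 0.007
finger_force: 4.2
```

Emit:
step_arm([
  [[0, 0, -0.02], [0, 0, 0]],
  [[0, 0, -0.02], [0, 0, 0]],
  [[0, 0, -0.02], [0, 0, 0]],
  [[0, 0, -0.02], [0, 0, 0]],
  [[0, 0, 0], [0, 0, 0]],
  [[0, 0, 0], [0, 0, 0]],
  [[0, 0, 0], [0, 0, 0]],
  [[0, 0, 0], [0, 0, 0]],
  [[0, 0, 0], [0, 0, 0]],
  [[0, 0, 0], [0, 0, 0]],
])

```text
clock: 26.6
tool_pos: [0.4504, 0.1277, 0.0173]
eef_rot: [0.998, -0.06, -0.036, 0.002]
contact_force: [-1.6, -0.2, 10.3]
opening: 0.008
finger_force: 5.2
```

Emit:
step_arm([
  [[0, 0, -0.02], [0, 0, 0]],
  [[0, 0, -0.02], [0, 0, 0]],
  [[0, 0, -0.01], [0, 0, 0]],
  [[0, 0, 0], [0, 0, 0]],
  [[0, 0, 0], [0, 0, 0]],
  [[0, 0, 0], [0, 0, 0]],
  [[0, 0, 0], [0, 0, 0]],
  [[0, 0, 0], [0, 0, 0]],
  [[0, 0, 0], [0, 0, 0]],
  [[0, 0, 0], [0, 0, 0]],
])

```text
clock: 27.6
tool_pos: [0.4504, 0.1277, 0.0169]
eef_rot: [0.998, -0.06, -0.036, 0.002]
contact_force: [-1.5, 0.4, 11.6]
opening: 0.002
finger_force: 5.9
```

The left latch held at about 12 N, so it is the stiff one and I leave it. Now the loupe.

Emit:
step_arm([
  [[0, 0, 1], [0, 0, 0]],
  [[0, 0, 4.5], [0, 0, 0]],
  [[0, 0, 4.5], [0, -0.8, 0]],
  [[0.81, -4.7, 0], [0, -0.8, 0]],
  [[0.81, -4.7, 0], [0, -0.8, 0]],
  [[0.81, -4.7, 0], [0, -0.8, 0]],
  [[0.81, -4.7, 0], [0, -0.8, 0]],
  [[0.81, -4.7, 0], [0, -0.2, 0]],
  [[0.81, -4.7, 0], [0, 0, 0]],
  [[0.81, -4.7, 0], [0, 0, 0]],
], fingers=0.65)

```text
clock: 28.6
tool_pos: [0.5071, -0.2035, 0.1162]
eef_rot: [0.998, -0.06, 0.0, -0.0]
contact_force: [0.9, 0.7, -0.2]
opening: 0.649
finger_force: 0.0
```

Emit:
step_arm([
  [[0.81, -4.7, 0], [0, 0, 0]],
  [[0, 0, -1.5], [0, 0, 0]],
  [[0, 0, -1.5], [0, 0, 0]],
  [[0, 0, -1], [0, 0, 0]],
  [[0, 0, 0], [0, 0, 0]],
  [[0, 0, 0], [0, 0, 0]],
  [[0, 0, 0], [0, 0, 0]],
  [[0, 0, 0], [0, 0, 0]],
  [[0, 0, 0], [0, 0, 0]],
  [[0, 0, 0], [0, 0, 0]],
], fingers=0.65)

```text
clock: 29.6
tool_pos: [0.5157, -0.2485, 0.0764]
eef_rot: [0.998, -0.06, 0.001, 0.0]
contact_force: [-0.9, 0.1, 0.6]
opening: 0.648
finger_force: 0.0
```

```bash
python3 - <<'E'
from h import *
s=r.get_state(); print({k:np.round(v,4) for k,v in s.items() if k in("q","eef_rot","tool_pos","opening","contact_force")})
p,d,c=cloud("wrist"); W=allw(c,d); T=s["tool_pos"]; cv2.imwrite("pics/w3.png",p[:,:,::-1])
m=(abs(W[...,0]-.515)<.035)&(abs(W[...,1]+.249)<.035)&(W[...,2]>.03)&(W[...,2]<.045)
w=W[m]; print("loupe top",len(w),np.round((w.min(0)+w.max(0))/2,4),cv2.minEnclosingCircle(w[:,:2].astype(np.float32)))
# fingers: points near tcp
m=(abs(W[...,0]-T[0])<.03)&(abs(W[...,1]-T[1])<.07)&(W[...,2]>T[2]-.01)&(W[...,2]<T[2]+.06)
w=W[m]-T; print(len(w),np.round(np.percentile(w[:,2],[0,1,3,10]),4)); 
for lo,hi in((-.07,0),(0,.07)):
    q=w[(w[:,1]>lo)&(w[:,1]<hi)]; q=q[q[:,2]<np.percentile(q[:,2],20)]; print(np.round(q.min(0),4),np.round(q.max(0),4))
E
```

```text
{'q': array([ 0.6002,  0.8436, -0.4005,  1.8325,  0.5616,  0.5783, -1.8499]), 'tool_pos': array([ 0.5157, -0.2485,  0.0764]), 'eef_rot': array([ 9.982e-01, -6.030e-02,  9.000e-04,  1.000e-04]), 'contact_force': array([-0.8818,  0.0719,  0.6051]), 'opening': np.float64(0.6481)}
loupe top 2551 [ 0.5143 -0.2456  0.0339] ((0.5143185257911682, -0.24573546648025513), 0.01986333355307579)
4745 [0.0205 0.0221 0.0237 0.0278]
[-0.012  -0.0426  0.0211] [ 0.0069 -0.0267  0.0326]
[-0.0055  0.0277  0.0205] [0.0164 0.0418 0.0325]
```

View pics/w3.png

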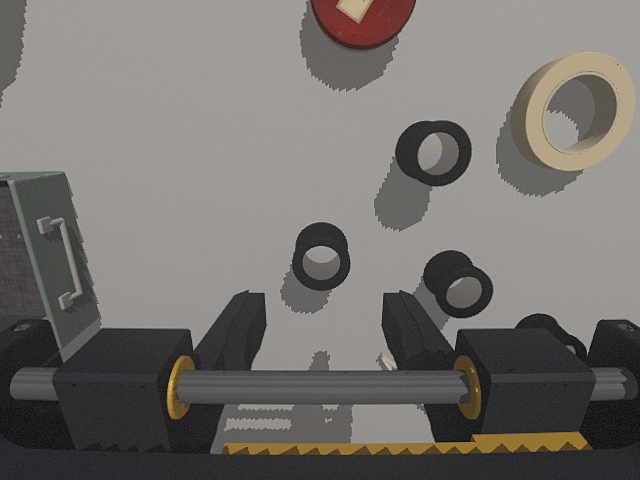

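The loupe at (321,250) is centred between the fingers, and the finger ends are again ~20.5 mm above the reported TCP. Descend and grip.

Emit:
step_arm([
  [[-0.14, 0.3, -2.5], [0, 0, 0]],
  [[0, 0, -2], [0, 0, 0]],
  [[0, 0, -2], [0, 0, 0]],
  [[0, 0, -1.2], [0, 0, 0]],
  [[0, 0, -0.7], [0, 0, 0]],
  [[0, 0, -0.4], [0, 0, 0]],
  [[0, 0, -0.2], [0, 0, 0]],
  [[0, 0, 0], [0, 0, 0]],
  [[0, 0, 0], [0, 0, 0]],
  [[0, 0, 0], [0, 0, 0]],
])

```text
clock: 30.65
tool_pos: [0.5145, -0.2456, -0.0134]
eef_rot: [0.998, -0.06, 0.001, 0.0]
contact_force: [0.4, -0.3, -0.5]
opening: 0.65
finger_force: 0.0
```

Emit:
step_arm([
  [[0, 0, 0], [0, 0, 0]],
  [[0, 0, 0], [0, 0, 0]],
  [[0, 0, 0], [0, 0, 0]],
  [[0, 0, 0], [0, 0, 0]],
  [[0, 0, 0], [0, 0, 0]],
  [[0, 0, 0.5], [0, 0, 0]],
  [[0, 0, 1.5], [0, 0, 0]],
  [[0, 0, 3], [0, 0, 0]],
  [[0, 0, 4], [0, 0, 0]],
  [[0, 0, 2], [0, 0, 0]],
], fingers=0, grip_force=12)

```text
clock: 31.65
tool_pos: [0.5155, -0.2457, 0.1]
eef_rot: [0.998, -0.06, 0.003, 0.0]
contact_force: [0.4, -0.6, 0.0]
opening: 0.439
finger_force: 12.0
```

Grip confirmed (opening 38.6 mm). Carry to the right bay, aiming 12 mm forward of its centre to clear the open lid.

Emit:
step_arm([
  [[0.26, 4.07, 0], [0, 0, 0]],
  [[0.26, 4.07, 0], [0, 0, 0]],
  [[0.26, 4.07, 0], [0, 0, 0]],
  [[0.26, 4.07, 0], [0, 0, 0]],
  [[0.26, 4.07, 0], [0, 0, 0]],
  [[0.26, 4.05, 0], [0, 0, 0]],
  [[0, 0, 0], [0, 0, 0]],
  [[0, 0, -1], [0, 0, 0]],
  [[0, 0, -1], [0, 0, 0]],
  [[0, 0, 0], [0, 0, 0]],
])

```text
clock: 32.65
tool_pos: [0.5284, -0.0037, 0.0746]
eef_rot: [0.998, -0.062, -0.001, 0.001]
contact_force: [-0.7, -0.2, -0.3]
opening: 0.438
finger_force: 12.0
```

```bash
python3 - <<'E'
from h import *
s=r.get_state(); print({k:np.round(v,4) for k,v in s.items() if k in("q","tool_pos","opening","contact_force")})
p,d,c=cloud("wrist"); W=allw(c,d); cv2.imwrite("pics/w4.png",p[:,:,::-1])
E
```

```text
{'q': array([ 0.1071,  0.8012, -0.3134,  1.9646,  0.528 ,  0.4585, -2.2913]), 'tool_pos': array([ 0.5284, -0.0037,  0.0746]), 'contact_force': array([-0.6735, -0.1759, -0.2601]), 'opening': np.float64(0.4375)}
```

View pics/w4.png

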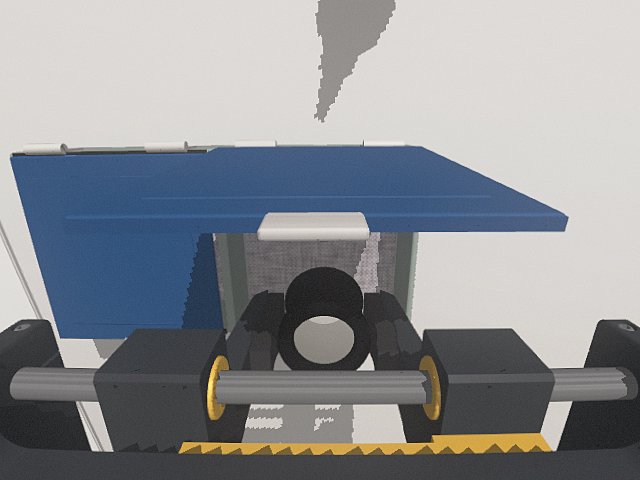

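The loupe is held upright at (324,320) over the right bay, with the lid standing clear. Lower it in.

Emit:
step_arm([
  [[0.1, 0, -1.5], [0, 0, 0]],
  [[0.1, 0, -1.5], [0, 0, 0]],
  [[0, 0, -1.5], [0, 0, 0]],
  [[0, 0, -1.2], [0, 0, 0]],
  [[0, 0, -0.8], [0, 0, 0]],
  [[0, 0, -0.5], [0, 0, 0]],
  [[0, 0, -0.3], [0, 0, 0]],
  [[0, 0, -0.2], [0, 0, 0]],
  [[0, 0, -0.1], [0, 0, 0]],
  [[0, 0, 0], [0, 0, 0]],
])

```text
clock: 33.7
tool_pos: [0.5319, -0.0014, 0.0003]
eef_rot: [0.998, -0.06, 0.001, 0.0]
contact_force: [-0.7, 0.3, -0.4]
opening: 0.439
finger_force: 12.0
```

Down a further 4 mm gently, then release to about 56 mm and rise.

Emit:
step_arm([
  [[0, 0, -0.1], [0, 0, 0]],
  [[0, 0, -0.1], [0, 0, 0]],
  [[0, 0, -0.1], [0, 0, 0]],
  [[0, 0, -0.06], [0, 0, 0]],
  [[0, 0, -0.04], [0, 0, 0]],
  [[0, 0, 0], [0, 0, 0]],
  [[0, 0, 0], [0, 0, 0]],
  [[0, 0, 0], [0, 0, 0]],
  [[0, 0, 0], [0, 0, 0]],
  [[0, 0, 0], [0, 0, 0]],
])

```text
clock: 34.7
tool_pos: [0.5318, -0.0014, -0.0039]
eef_rot: [0.998, -0.06, 0.001, 0.0]
contact_force: [-0.2, 0.3, -1.2]
opening: 0.438
finger_force: 12.0
```

Emit:
step_arm([
  [[0, 0, 0], [0, 0, 0]],
  [[0, 0, 0], [0, 0, 0]],
  [[0, 0, 0], [0, 0, 0]],
  [[0, 0, 0], [0, 0, 0]],
  [[0, 0, 0], [0, 0, 0]],
  [[0, 0, 0.5], [0, 0, 0]],
  [[0, 0, 1.5], [0, 0, 0]],
  [[0, 0, 2.5], [0, 0, 0]],
  [[0, 0, 2.5], [0, 0, 0]],
  [[0, 0, 2], [0, 0, 0]],
], fingers=0.63)

```text
clock: 35.7
tool_pos: [0.5319, -0.0014, 0.0877]
eef_rot: [0.998, -0.06, 0.001, -0.0]
contact_force: [-0.0, -0.5, -0.4]
opening: 0.629
finger_force: 0.0
```

```bash
python3 - <<'E'
from h import *
s=r.get_state(); print({k:np.round(v,4) for k,v in s.items() if k in("q","tool_pos","opening","contact_force")})
p,d,c=cloud("wrist"); W=allw(c,d)
m=(abs(W[...,0]-.532)<.04)&(abs(W[...,1]+.002)<.04)&(W[...,2]>.035)&(W[...,2]<.06)&(p.max(2)<120)
w=W[m]; print("loupe top",len(w),np.round((w.min(0)+w.max(0))/2,4),np.round(np.median(w,0),4),cv2.minEnclosingCircle(w[:,:2].astype(np.float32)))
hsv=cv2.cvtColor(p,cv2.COLOR_RGB2HSV); m=(hsv[...,0]>100)&(hsv[...,0]<125)&(hsv[...,1]>100)&(W[...,2]>.07)&(W[...,1]<.06)&(W[...,1]>-.1); w=W[m]; 
for z in np.arange(.07,.18,.02):
    q=w[abs(w[:,2]-z)<.01]; 
    if len(q): print("lid",z,np.round(q.min(0),3),np.round(q.max(0),3),np.round(np.median(q,0),3))
E
```

```text
{'q': array([ 0.1187,  0.7822, -0.3374,  1.9515,  0.5185,  0.4909, -2.2824]), 'tool_pos': array([ 0.5319, -0.0014,  0.0877]), 'contact_force': array([-0.0117, -0.47  , -0.362 ]), 'opening': np.float64(0.6292)}
loupe top 1488 [ 0.5316 -0.0008  0.0428] [ 5.318e-01 -4.000e-04  4.450e-02] ((0.5319880843162537, -0.0007684612064622343), 0.019849833101034164)
lid 0.07 [ 0.595 -0.064  0.07 ] [0.608 0.044 0.08 ] [ 0.603 -0.009  0.076]
lid 0.09000000000000001 [ 0.594 -0.064  0.08 ] [0.608 0.045 0.1  ] [ 0.602 -0.011  0.091]
lid 0.11000000000000001 [ 0.592 -0.064  0.1  ] [0.606 0.045 0.12 ] [ 0.6   -0.009  0.111]
lid 0.13 [ 0.547 -0.064  0.12 ] [0.605 0.046 0.14 ] [ 0.599 -0.01   0.131]
lid 0.15000000000000002 [ 0.589 -0.064  0.14 ] [0.604 0.046 0.16 ] [ 0.597 -0.009  0.153]
lid 0.17000000000000004 [ 0.517 -0.078  0.16 ] [0.602 0.053 0.18 ] [ 0.595 -0.005  0.17 ]
```

The loupe stands in the bay at (0.532,-0.001), released. Next I close the fingers, go over and behind the open right lid, and swing it down.

Emit:
step_arm([
  [[0, 0, 5], [0, 0, 0]],
  [[0, 0, 5], [0, 0, 0]],
  [[4.75, -0.6, 0], [0, 0, 0]],
  [[4.75, -0.6, 0], [0, 0, 0]],
  [[0, 0, 0], [0, 0, 0]],
  [[0, 0, -2.3], [0, 0, 0]],
  [[0, 0, -2.3], [0, 0, 0]],
  [[0, 0, 0], [0, 0, 0]],
  [[-1.2, 0.14, -0.1], [0, 0, 0]],
  [[-1.0, 0.12, -0.1], [0, 0, 0]],
], fingers=0)

```text
clock: 36.75
tool_pos: [0.6043, -0.0106, 0.1387]
eef_rot: [0.998, -0.06, 0.001, -0.0]
contact_force: [1.6, -0.7, -1.2]
opening: 0.005
finger_force: 0.4
```

Emit:
step_arm([
  [[-1.05, 0.13, 0], [0, 0, 0]],
  [[-1.19, 0.14, -0.4], [0, 0, 0]],
  [[-1.19, 0.14, -0.42], [0, 0, 0]],
  [[-1.19, 0.14, -0.42], [0, 0, 0]],
  [[-1.14, 0.14, -0.86], [0, 0, 0]],
  [[-1.14, 0.14, -0.86], [0, 0, 0]],
  [[-0.88, 0.1, -1.12], [0, 0, 0]],
  [[-0.88, 0.1, -1.12], [0, 0, 0]],
  [[-0.42, 0.05, -0.86], [0, 0, 0]],
  [[-0.42, 0.05, -0.86], [0, 0, 0]],
])

```text
clock: 37.75
tool_pos: [0.5099, 0.0008, 0.0697]
eef_rot: [0.998, -0.06, 0.001, -0.0]
contact_force: [0.3, 0.6, 0.7]
opening: 0.003
finger_force: 0.7
```

```bash
python3 - <<'E'
from h import *
s=r.get_state(); print({k:np.round(v,4) for k,v in s.items() if k in("q","tool_pos","contact_force")})
p,d,c=cloud("wrist"); W=allw(c,d); hsv=cv2.cvtColor(p,cv2.COLOR_RGB2HSV)
m=(hsv[...,0]>100)&(hsv[...,0]<125)&(hsv[...,1]>100)&(W[...,1]<.05)&(W[...,1]>-.07)&(W[...,2]>.03)&(W[...,2]<.15); w=W[m]
print(len(w)); 
X=((w[:,:2]-[.5429,-.0032])@np.array([.9928,-.1195]));print("slope deg",np.degrees(np.arctan(np.polyfit(X,w[:,2],1)[0])), np.round(np.percentile(w,[1,99],axis=0),3), X.min(),X.max())
E
```

```text
{'q': array([ 0.0853,  0.794 , -0.2916,  2.0266,  0.5619,  0.3957, -2.3391]), 'tool_pos': array([0.5099, 0.0008, 0.0697]), 'contact_force': array([0.2902, 0.6041, 0.6765])}
42828
slope deg -21.078770012408473 [[ 0.498 -0.059  0.053]
 [ 0.602  0.048  0.091]] -0.050274060540739136 0.05792304023083489
```

Emit:
step_arm([
  [[-0.12, 0.01, -0.35], [0, 0, 0]],
  [[-0.12, 0.01, -0.35], [0, 0, 0]],
  [[-0.12, 0.01, -0.35], [0, 0, 0]],
  [[-0.1, 0.01, -0.35], [0, 0, 0]],
  [[-0.1, 0.01, -0.35], [0, 0, 0]],
  [[-0.05, 0.01, -0.35], [0, 0, 0]],
  [[0, 0, -0.3], [0, 0, 0]],
  [[0, 0, -0.2], [0, 0, 0]],
  [[0, 0, -0.2], [0, 0, 0]],
  [[0, 0, 0], [0, 0, 0]],
])

```text
clock: 38.8
tool_pos: [0.5033, 0.0011, 0.0408]
eef_rot: [0.998, -0.06, 0.0, 0.0]
contact_force: [-0.2, 0.7, 1.4]
opening: 0.008
finger_force: 0.8
```

Emit:
step_arm([
  [[0, 0, -0.1], [0, 0, 0]],
  [[0, 0, -0.1], [0, 0, 0]],
  [[0, 0, -0.1], [0, 0, 0]],
  [[0, 0, -0.05], [0, 0, 0]],
  [[0, 0, -0.05], [0, 0, 0]],
  [[0, 0, 0], [0, 0, 0]],
  [[0, 0, 0], [0, 0, 0]],
  [[0, 0, 0], [0, 0, 0]],
  [[0, 0, 0], [0, 0, 0]],
  [[0, 0, 0], [0, 0, 0]],
])

```text
clock: 39.8
tool_pos: [0.503, 0.0011, 0.0375]
eef_rot: [0.998, -0.06, 0.0, 0.0]
contact_force: [-2.8, 0.9, 9.3]
opening: 0.005
finger_force: 4.6
```

Emit:
step_arm([
  [[0, 0, -0.05], [0, 0, 0]],
  [[0, 0, -0.05], [0, 0, 0]],
  [[0, 0, -0.05], [0, 0, 0]],
  [[0, 0, -0.05], [0, 0, 0]],
  [[0, 0, 0], [0, 0, 0]],
  [[0, 0, 0], [0, 0, 0]],
  [[0, 0, 0], [0, 0, 0]],
  [[0, 0, 0], [0, 0, 0]],
  [[0, 0, 0], [0, 0, 0]],
  [[0, 0, 0], [0, 0, 0]],
])

```text
clock: 40.8
tool_pos: [0.5029, 0.0011, 0.0355]
eef_rot: [0.998, -0.06, 0.0, 0.0]
contact_force: [-3.5, 0.6, 10.8]
opening: 0.002
finger_force: 5.0
```

Emit:
step_arm([
  [[0, 0, -0.05], [0, 0, 0]],
  [[0, 0, -0.05], [0, 0, 0]],
  [[0, 0, -0.05], [0, 0, 0]],
  [[0, 0, 0], [0, 0, 0]],
  [[0, 0, 0], [0, 0, 0]],
  [[0, 0, 0], [0, 0, 0]],
  [[0, 0, 0], [0, 0, 0]],
  [[0, 0, 0], [0, 0, 0]],
  [[0, 0, 0], [0, 0, 0]],
  [[0, 0, 0], [0, 0, 0]],
])

```text
clock: 41.8
tool_pos: [0.5036, 0.0011, 0.0334]
eef_rot: [0.998, -0.06, 0.001, 0.0]
contact_force: [-0.4, 0.2, -0.4]
opening: 0.003
finger_force: 0.0
```

The force dropped to zero, so it clicked. Retreat upward and check.

Emit:
step_arm([
  [[0, 0, 1], [0, 0, 0]],
  [[0, 0, 3], [0, 0, 0]],
  [[0, 0, 4], [0, 0, 0]],
  [[0, 0, 4], [0, 0, 0]],
  [[0, 0, 4], [0, 0, 0]],
  [[0, 0, 3], [0, 0, 0]],
  [[-3, 0, 0], [0, 0, 0]],
  [[-3, 0, 0], [0, 0, 0]],
  [[0, 0, 0], [0, 0, 0]],
  [[0, 0, 0], [0, 0, 0]],
])

```text
clock: 42.8
tool_pos: [0.4436, 0.0009, 0.2242]
eef_rot: [0.998, -0.06, 0.001, 0.0]
contact_force: [0.3, 0.3, -0.4]
opening: 0.004
finger_force: 0.0
```

```bash
python3 - <<'E'
from h import *
s=r.get_state(); print({k:np.round(v,4) for k,v in s.items() if k in("clock","qd","tool_pos","contact_force")})
p,d,c=cloud("wrist"); W=allw(c,d); hsv=cv2.cvtColor(p,cv2.COLOR_RGB2HSV); cv2.imwrite("pics/w5.png",p[:,:,::-1])
b=(hsv[...,0]>100)&(hsv[...,0]<125)&(hsv[...,1]>100)&(W[...,2]>.03)&(W[...,2]<.2)
for n,lo,hi in(("R",-.065,.05),("L",.065,.17)):
    w=W[b&(W[...,1]>lo)&(W[...,1]<hi)]; X=(w[:,:2]-[.5429,-.0032])@np.array([.9928,-.1195]); print(n,len(w),np.polyfit(X,w[:,2],1),X.min(),X.max())
E
```

```text
{'clock': np.float64(42.8), 'qd': array([-0.0058,  0.0233,  0.0061, -0.0427,  0.004 , -0.0057, -0.001 ]), 'tool_pos': array([0.4436, 0.0009, 0.2242]), 'contact_force': array([ 0.3492,  0.3416, -0.4292])}
R 15034 [-0.01348056  0.05303832] -0.06077459628838799 0.05840589692402303
L 14167 [-0.01282288  0.05300717] -0.06113198907582775 0.058133640498677
```

View pics/w5.png

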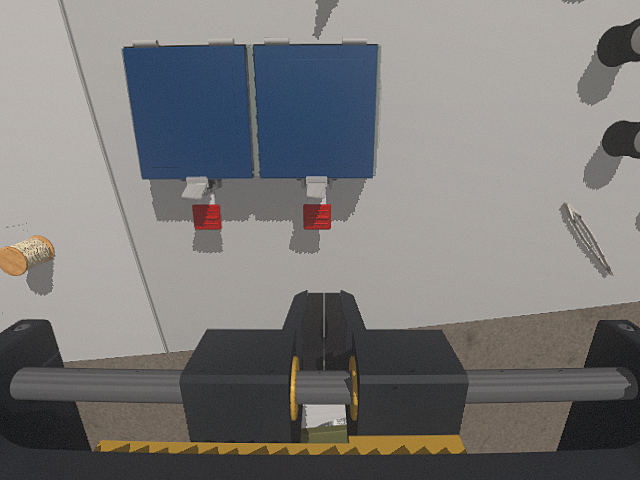

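Both lids lie flat and coplanar: left at (190,110), right at (316,110), with both hooks over their tongues. The spool is undisturbed. Handing in.

```bash
python3 -c "
from plant import r
print(r.finish_job())"
```

```text
the job is handed in; nothing more can be done
None
```

The right latch let go, and the left one held at about 12 N, so it is the stiff one and I left its bay shut; the loupe stands in the right bay, that lid is latched again, and I handed the job in at about 43 s (the hand-in returned no verdict).

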